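# Click the spice-rack stop up to the jars

## Robot

A 6-joint arm with a two-finger parallel gripper is mounted at the origin on the work surface. World frame = base frame: x ahead of the robot, y to its left, z up, the work surface at z = 0. Lengths are in m, angles in rad, forces in N, time in s.
With the tool pointing down it reaches from about 0.275 to 0.775 m from the base axis. Payload 14.6 kg.
Tool frame: the origin (TCP) lies on the centre line of the jaws, within the pads' length; the fingertips stand 11 mm ahead of it and the grasp point (between the pads) lies 8 mm behind it (arm.nose_length is the distance from the TCP to the fingertips, in m); x points along the fingers, y is the direction in which the jaws open and shut, and the axes are right-handed (so a half turn about x gives the same grasp; the last joint's range is limited). The gripper opens to 85 mm and grips with 20 to 120 N. Pads are 22 mm wide; open, the fingers measure 114 mm over their backs; the gripper's body (76 mm by 85 mm) begins 54 mm behind the grasp point. The pads swing forward as they close: fully open they stand 13 mm farther back than shut.
Start: joints at [-1.27, 0.263, -0.048, 1.259, 0, 1.415], TCP at [0.231, -0.471, 0.242] pointing down, gripper open.
Joint ranges: [-2.65, 2.65], [-0.89, 1.7], [-1.18, 1.37], [-2.13, 2.11], [-1.35, 1.29], [-3.14, 3.14]. Speed limits (rad/s): [1.89, 1.89, 2.57, 2.79, 3.14, 3.14].

## Interface

Orientations are given as a unit quaternion [x, y, z, w].
In Python, from bench import arm gives the robot as it stands. Calls block until the motion is done:
- arm.move_ptp(position, orientation): joint-space move of the TCP to a pose.
- arm.move_linear(position, ori=None, speed=0.15): straight line of the TCP; ori=None keeps the orientation; speed is the mean speed in m/s.
- arm.move_j(angles): joint-space move.
- arm.grip(opening, grasp_force=None): finger opening in m; grasp_force is the grip in N (None keeps the last); returns when the fingers have stopped.
- arm.dwell(seconds).
- arm.solve_ik(position, orientation): joint angles nearest the present ones, or None.
- arm.get_obs(): the state.
- arm.camera(name): name is "scene" or "side" or "wrist"; returns a dict with "color" (420x560x3 uint8, red, green, blue), "range_z" (420x560 float32, m along the optical axis (not along the pixel's ray), 0 where there is no reading), "vertical_fov" (degrees; the focal length in pixels is half the picture's height over the tangent of half this angle, whatever the lens; pixels are square), "cx", "cy" (the principal point, pixels), "rvec" (rotation vector, rad) and "tvec" (3), from world to camera coordinates, as OpenCV has them. Camera axes: x right, y down, z forward; pixel columns grow to the right and rows downward; lengths in m; the calibration is good to about 2 mm. The wrist camera is an equidistant fisheye: a pixel r from the principal point sees the ray r / f radians off the axis. A picture is of the moment at which its call begins.
A pose or a line that the arm cannot do raises arm.IKError and nothing moves.
- arm.sign_off(): hands the job in, once; it reports no verdict.
The state is a dict: "t": time; "joint_pos": joint angles; "dq": joint speeds; "effort": joint torques, N m; "position": TCP position; "ee_rot": TCP orientation; "contact_force": force on the tool from outside, world axes, zero at the start; "ft_torque": the same for the moment, N m; "width": finger opening in m.
Only numpy, scipy, OpenCV 4.12 (cv2) and the standard library are available. Lean on these libraries where they do the work, as an engineer would, in place of code of your own. Each camera call takes 0.05 s, during which the arm holds its last target. There are 200 camera calls.

## Task

Push the spice rack's sliding stop along its notched front bar with a fingertip, towards the row of jars, and leave it clicked into the last notch before it would touch the nearest jar. Only push the stop, do not pinch it; do not shove or lift the jars, and leave everything else on the counter where it stands.

Things in the scene. Friction and masses are not known exactly. Their poses are not given: they have to be found in the camera images.
- rack: wooden spice rack fixed to the counter, 460 mm long (y) by 110 mm deep (x); origin at the centre of its underside, x away from the robot, z up. Shelf top 24 mm up; end panels 12 mm thick, 80 mm high; a rod along the back edge, top 70 mm up. The jars stand on the shelf at its +y end, the stop starts towards its -y end.
- bar_mid (a point): middle of the rack's front bar at crest height: a 6 mm aluminium bar along the rack's y, 52 mm to -x of the rack's origin. Its top edge is a wave: rounded crests 66 mm up, a notch between every two crests, one notch every 20 mm. Axes as the rack's.
- stop (a joint): place of the grey stop on the bar, m, growing to the rack's +y, towards the jars; starts at 0 to 0.06. It is clicked in only at 0, 0.02, 0.04 and so on. A sprung roller gives the clicks: leaving a notch takes 5 to 7 N, easing to nothing at the crest 10 mm on; then it jumps ahead and drops into the next notch. Let go within 3 mm of a crest it may stay there, else it settles in the nearer notch.
- stop_face (a point): centre of the face, looking to +y, that the stop's upright paddle turns to the jars; it is the stop's foremost part. The paddle reaches from the bar across the shelf: 62 mm long in x, 4 mm thick in y, 36 to 82 mm up. Axes as the rack's.
- stop_tab (a point): centre of the stop's thumb tab, an upright plate straight above the bar: 30 mm wide in the rack's x, 8 mm thick in y, 80 to 118 mm up, 17 mm behind (-y of) the stop's face. Push on its -y side: above 80 mm nothing stands behind it. The saddle under it is 34 mm long in y, 16 mm wide, 44 to 80 mm up.
- jar1_mid (a point): glass spice jar with a steel lid (flat), round, 46 mm across and 100 mm tall, standing upright and loose on the rack's shelf; the point is its centre, half-way up. The four jars may stand in any order. Not to be shoved along, lifted or tipped.
- jar2_mid (a point): glass spice jar with a steel lid (domed), round, 46 mm across and 96 mm tall, standing upright and loose on the rack's shelf; the point is its centre, half-way up. The four jars may stand in any order. Not to be shoved along, lifted or tipped.
- jar3_mid (a point): glass spice jar with a steel lid (stepped shaker top), round, 46 mm across and 104 mm tall, standing upright and loose on the rack's shelf; the point is its centre, half-way up. The four jars may stand in any order. Not to be shoved along, lifted or tipped.
- jar4_mid (a point): glass spice jar with a steel lid (flat), round, 46 mm across and 100 mm tall, standing upright and loose on the rack's shelf; the point is its centre, half-way up. The four jars may stand in any order. Not to be shoved along, lifted or tipped.
- pepper_mill: dark wooden pepper mill, 52 mm across and 125 mm tall, in front of the rack; a loose bystander, to be left where it is. Origin at the centre of its foot.
- cork_jar: small corked glass jar, 42 mm across and 56 mm tall, in front of the rack; a loose bystander, to be left where it is. Origin at the centre of its foot.
- sugar_bowl: white lidded sugar bowl with a knob and a spoon handle, 92 mm across and 110 mm tall, behind the rack; a loose bystander, to be left where it is. Origin at the centre of its foot.
- squeeze_bottle: white squeeze bottle with a clear cap, 72 mm across and 200 mm tall, behind the rack's -y end; a loose bystander, to be left where it is. Origin at the centre of its foot.
- oil_bottle: green glass oil bottle, 68 mm across and 250 mm tall, behind the rack's +y end; a loose bystander, to be left where it is. Origin at the centre of its foot.
- vinegar_bottle: amber glass vinegar bottle, 62 mm across and 235 mm tall, to the right of the rack; a loose bystander, to be left where it is. Origin at the centre of its foot.
- mug: white mug, 80 mm across and 92 mm tall, to the left of the rack; a loose bystander, to be left where it is. Origin at the centre of its foot.

How it is judged:
By the outcome, as a careful person would: the job done as asked, in the order asked, and still so for the second after the job is handed in, with the robot touching nothing.
It also fails if it takes over 45 s, if anything falls off the work surface, if the arm or the gripper's body presses on something with over 40 N, if the wrist force passes 120 N, or if a joint passes its speed limit or range.

## Working session

There is one attempt and no reset: what is moved stays moved. The work goes in short steps, each a Python script; the robot and the scene stay as the last script left them, time stands still between calls to the robot, and variables do not carry over. Pictures are saved under pics/ and viewed, about 8 in all and at most 12, crops included, and the job is handed in when it is done.

```bash
mkdir -p pics
cat > h.py <<'E'
import numpy as np, cv2
from bench import arm
def shot(n):
    c=arm.camera(n); np.savez(f'{n}.npz',**c); return c
def save(img,name): cv2.imwrite(f'pics/{name}.png',cv2.cvtColor(img,cv2.COLOR_RGB2BGR))
def cloud(c):
    h,w=c['range_z'].shape; f=h/2/np.tan(np.radians(c['vertical_fov'])/2)
    u,v=np.meshgrid(np.arange(w),np.arange(h)); z=c['range_z']
    P=np.stack([(u-c['cx'])/f*z,(v-c['cy'])/f*z,z],-1)
    R=cv2.Rodrigues(np.array(c['rvec'],float))[0]
    return (P-np.array(c['tvec']).ravel())@R   # world
E
python3 - <<'E'
from h import *
for n in ('scene','side'):
    c=shot(n); save(c['color'],n); print(n,c['vertical_fov'],c['cx'],c['cy'],c['rvec'],c['tvec'])
    R=cv2.Rodrigues(np.array(c['rvec'],float))[0]; print(-R.T@np.array(c['tvec']).ravel())
print(arm.get_obs())
E
```

```text
scene 51.39204186812985 276.8471953215183 206.99810576394378 [ 1.40035181  1.96582999 -0.9980464 ] [ 0.1179987  -0.26408424  1.7054939 ]
[1.48581379 0.39104174 0.7948694 ]
side 46.49189273207044 286.3600196068774 211.99077051682576 [ 0.81662585 -2.53760293  1.12805652] [0.51593203 0.23604683 1.13068468]
[0.02471709 0.85492859 0.93211479]
{'t': 0.1, 'joint_pos': array([-1.27029122e+00,  2.63475197e-01, -4.88431015e-02,  1.25937482e+00,
       -1.33518940e-05,  1.41552521e+00]), 'dq': array([-1.63057948e-03, -1.23307370e-03,  1.11622766e-03,  5.79123214e-04,
       -4.04233692e-04,  6.59444824e-05]), 'effort': array([ 5.03308969e-03, -6.38579750e+01,  3.85063434e+01,  1.00093483e-02,
       -2.23878448e-05,  8.07828087e-06]), 'position': array([ 0.23102539, -0.47119885,  0.24188426]), 'ee_rot': array([-0.68879724, -0.16006596,  0.68885266, -0.15943419]), 'contact_force': array([-0.15718018, -0.58042712,  0.3560601 ]), 'ft_torque': array([-0.05145323, -0.02843077, -0.02307768]), 'width': 0.08516146874792171}
```

View pics/scene.png

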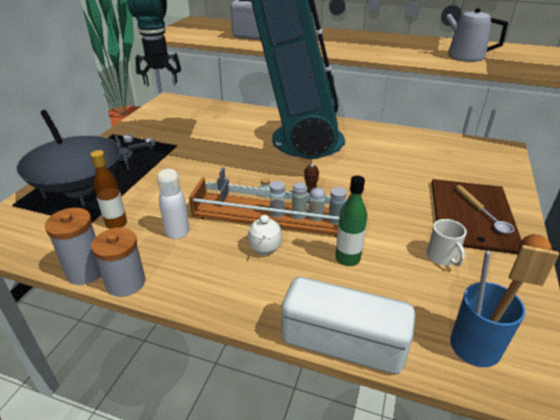

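View pics/side.png

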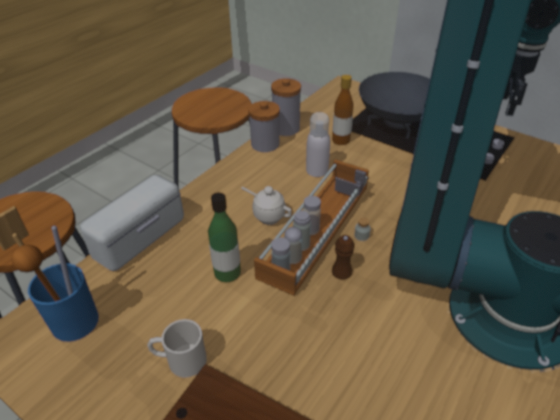

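The scene view shows the rack from about (195,190) to (340,225), with the stop at (222,180) and the jars at 277–338. In the side view the stop is at (350,183) and the jars run from (282,250) to (312,205). Next I get rough positions from depth.

```bash
python3 - <<'E'
from h import *
for n,pts in (('side',[(350,178),(352,188),(355,172),(283,238),(296,219),(304,213),(312,199),(344,240),(364,225),(280,285),(262,265),(368,178),(338,166)]),('scene',[(222,172),(277,186),(299,189),(317,194),(338,192),(311,170),(265,183),(203,183),(192,213),(170,180)])):
    c=np.load(n+'.npz'); P=cloud(c)
    print(n)
    for u,v in pts: print((u,v),P[v,u].round(3),c['color'][v,u])
    m=(P[...,2]>.074)&(P[...,2]<.085)&(P[...,0]>.3)&(P[...,0]<.7)&(abs(P[...,1])<.35)
    col=c['color'].astype(int); m&=(col[...,0]-col[...,2]>50)
    q=P[m]; print(len(q)); 
    k,l,s,ce=cv2.connectedComponentsWithStats(m.astype(np.uint8))
    for i in range(1,k):
        if s[i,4]>8: print(ce[i].round(),s[i,4],P[l==i].mean(0).round(3),P[l==i].min(0).round(3),P[l==i].max(0).round(3))
E
python3 - <<'E'
import cv2
a=cv2.imread('pics/side.png')[150:300,240:400]; cv2.imwrite('pics/side_c.png',cv2.resize(a,None,fx=4,fy=4,interpolation=cv2.INTER_CUBIC)[:, :640])
E
```

```text
side
(350, 178) [ 0.536 -0.186  0.035] [89 57 30]
(352, 188) [ 0.491 -0.114  0.066] [64 62 67]
(355, 172) [ 0.496 -0.133  0.108] [74 60 55]
(283, 238) [0.499 0.204 0.122] [122 116 118]
(296, 219) [0.511 0.132 0.122] [106 105 113]
(304, 213) [0.504 0.109 0.129] [122 121 130]
(312, 199) [0.52  0.049 0.124] [121 121 130]
(344, 240) [0.381 0.124 0.12 ] [77 60 55]
(364, 225) [ 0.397 -0.016  0.051] [94 72 46]
(280, 285) [0.47  0.256 0.024] [94 61 32]
(262, 265) [0.025 0.855 0.932] [91 58 30]
(368, 178) [ 0.482 -0.193  0.055] [107  87  64]
(338, 166) [ 0.575 -0.178  0.066] [87 57 33]
323
[350. 165.] 127 [ 0.541 -0.189  0.079] [ 0.484 -0.204  0.074] [ 0.595 -0.176  0.085]
[275. 267.] 196 [0.486 0.256 0.079] [0.434 0.243 0.074] [0.541 0.268 0.083]
scene
(222, 172) [ 0.49  -0.128  0.111] [61 65 79]
(277, 186) [0.529 0.059 0.125] [176 183 190]
(299, 189) [0.524 0.121 0.126] [132 132 147]
(317, 194) [0.519 0.172 0.117] [167 176 188]
(338, 192) [0.501 0.226 0.124] [174 179 194]
(311, 170) [0.398 0.121 0.114] [76 43 23]
(265, 183) [ 0.419 -0.019  0.051] [110  80  45]
(203, 183) [ 0.504 -0.188  0.068] [82 49 20]
(192, 213) [ 0.594 -0.185  0.018] [92 58 29]
(170, 180) [ 0.679 -0.181  0.186] [202 212 215]
134
[196. 187.] 113 [ 0.547 -0.187  0.08 ] [ 0.487 -0.2    0.074] [ 0.598 -0.177  0.085]
```

View pics/side_c.png

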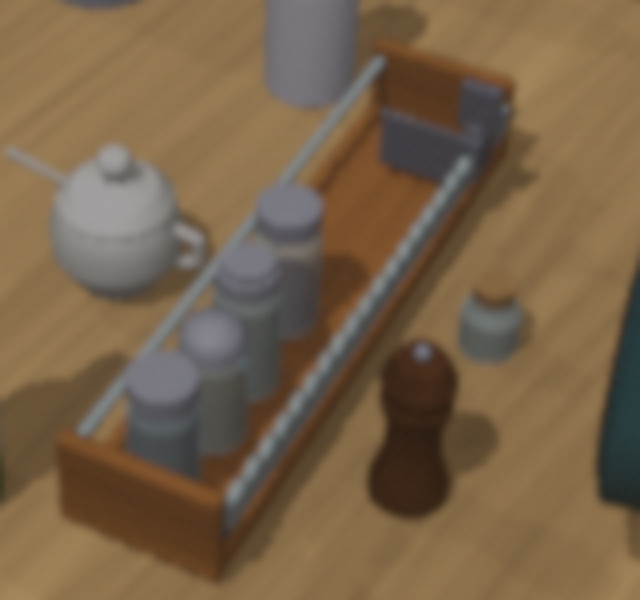

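The side crop shows the stop next to the -y end panel, with its paddle at (430,150) in the crop and its tab at (482,105). The nearest jar is at (290,260). The yaw is about 0.12 rad. I'll look from close up with the wrist camera.

Run:
```python
from h import *
from scipy.spatial.transform import Rotation as Ro
yaw=0.123
X=np.array([0,0,-1.]); 
o=arm.get_obs(); c=arm.camera('wrist'); R=cv2.Rodrigues(np.array(c['rvec'],float))[0]; C=-R.T@np.ravel(c['tvec'])
T=Ro.from_quat(o['ee_rot']); print('cam in tool',T.inv().apply(C-o['position']),T.inv().apply(R[2]),c['vertical_fov'])
off=T.inv().apply(C-o['position'])
best=None
for s in (1,-1):
    Y=s*np.array([-np.sin(yaw),np.cos(yaw),0]); q=Ro.from_matrix(np.stack([X,Y,np.cross(X,Y)],1)).as_quat()
    p=np.array([.50,-.03,.33]); j=arm.solve_ik(p,q); print(s,j,q, Ro.from_quat(q).apply(off))
    if j is not None and (best is None or abs(j[5])<abs(best[0][5])): best=(j,p,q)
arm.move_ptp(best[1],best[2])
arm.grip(0.0)
print(arm.get_obs()['width'],arm.get_obs()['t'])
c=shot('wrist'); save(c['color'],'w1'); print(c['vertical_fov'],c['cx'],c['cy'],arm.get_obs()['position'])
R=cv2.Rodrigues(np.array(c['rvec'],float))[0]; print(-R.T@np.ravel(c['tvec']),R[2])
```

```text
cam in tool [-0.13291915 -0.00065773 -0.07955431] [ 9.50067231e-01 -1.06217389e-05  3.12045279e-01] 65.70646984690485
1 [-0.22275516  0.2103816   0.11569978  1.4761145   0.         -0.34575516] [-0.04345966  0.70576998  0.04345966  0.70576998] [-0.07887258 -0.01041329  0.13291915]
-1 [-0.22275516  0.2103816   0.11569978  1.4761145   0.          2.79583749] [ 0.70576998  0.04345966 -0.70576998  0.04345966] [0.07887258 0.01041329 0.13291915]
6.267907246354092e-05 2.8167
65.70646984690485 274.49265296475215 215.66382465198785 [ 0.5000144  -0.02996979  0.33002527]
[ 0.41934434 -0.03958652  0.46292851] [ 0.31089225  0.03901486 -0.94964406]
```

View pics/w1.png

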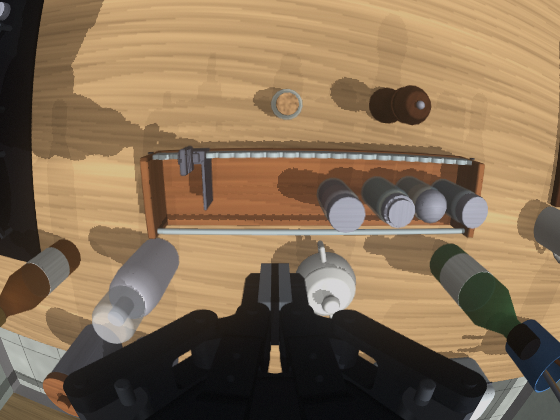

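The wrist view shows the tab at (187,160) and the paddle from (205,155) to (207,207). The first jar's left outline is at about x=318 at its base, and its lid is at (346,210). I'll convert to the rack frame using the fisheye depth.

```bash
cat >> h.py <<'E'
def wcloud(c):
    h,w=c['range_z'].shape; f=h/2/np.tan(np.radians(c['vertical_fov'])/2)
    u,v=np.meshgrid(np.arange(w)-c['cx'],np.arange(h)-c['cy']); r=np.hypot(u,v)+1e-9; t=np.tan(r/f)/r; z=c['range_z']
    P=np.stack([u*t*z,v*t*z,z],-1); R=cv2.Rodrigues(np.array(c['rvec'],float))[0]
    return (P-np.ravel(c['tvec']))@R
E
cat > meas.py <<'E'
from h import *
def frame(P,col):
    # front bar: light points, z .055-.068, near front line ; fit line
    d=np.array([-np.sin(.123),np.cos(.123)]); n=np.array([d[1],-d[0]]); o=np.array([.514,.034])
    q=(P[...,:2]-o); x=q@n; y=q@d; z=P[...,2]
    m=(abs(x+.052)<.012)&(z>.055)&(z<.070)&(abs(y)<.2)&(P[...,0]>0)&(col.min(-1)>110)
    for k in range(3):
        a=np.polyfit(y[m],x[m],1); r=x-np.polyval(a,y); m&=abs(r)<.004
    yaw=.123-np.arctan(a[0])
    d=np.array([-np.sin(yaw),np.cos(yaw)]); n=np.array([d[1],-d[0]])
    # bar
    q=P[...,:2]-o; x=q@n; xb=np.median(x[m]); o=o+n*(xb+.052)
    q=P[...,:2]-o; return yaw,o,np.stack([q@n,q@d,z],-1),m.sum()
def report(c,cl):
    P=cl(c); col=c['color'].astype(int); yaw,o,L,k=frame(P,col); x,y,z=np.moveaxis(L,-1,0)
    print('yaw',round(yaw,4),'o',o.round(4),k)
    pc=lambda v:(len(v),np.percentile(v,[1,10,50,90,99]).round(4)) if len(v) else 0
    br=col[...,0]-col[...,2]>40
    e=br&(z>.074)&(z<.086)&(abs(x)<.06)
    print('endpanels -y',pc(y[e&(y<-.1)]),'+y',pc(y[e&(y>.1)]), 'x',pc(x[e]))
    g=~br&(abs(y+.1)<.1)
    t=g&(abs(x+.052)<.02)&(z>.09)&(z<.125)&(y<-.05); print('tab y',pc(y[t]),'x',pc(x[t]),'z',pc(z[t]))
    p=g&(x>-.04)&(x<.02)&(z>.045)&(z<.09)&(y<-.05)&(y>-.2); print('paddle y',pc(y[p]),'x',pc(x[p]),'z',pc(z[p]))
    j=(z>.04)&(z<.1)&(x>-.04)&(x<.05)&(y>-.04)&(y<.045); print('jar side y',pc(y[j]),'x',pc(x[j]))
    if j.sum()>50:
        A=np.c_[2*x[j],2*y[j],np.ones(j.sum())]; s=np.linalg.lstsq(A,x[j]**2+y[j]**2,rcond=None)[0]
        print('jar circle',s[:2].round(4),'r',np.sqrt(s[2]+s[0]**2+s[1]**2).round(4))
    l=(z>.116)&(z<.135)&(abs(x)<.05)&(y>-.03)
    k,lab,st,ce=cv2.connectedComponentsWithStats(l.astype(np.uint8))
    for i in range(1,k):
        if st[i,4]>30:
            (a,b),r=cv2.minEnclosingCircle(L[lab==i][:,:2].astype(np.float32)); print('lid',np.round([a,b,r],4),st[i,4],L[lab==i][:,2].max().round(3), L[lab==i].min(0).round(3))
    return L,yaw,o
if __name__=='__main__':
    report(np.load('wrist.npz'),wcloud); report(np.load('side.npz'),cloud); report(np.load('scene.npz'),cloud)
E
python3 meas.py
```

```text
yaw 0.1201 o [0.5154 0.0342] 1260
endpanels -y (783, array([-0.2307, -0.2291, -0.2235, -0.2196, -0.2188])) +y (247, array([0.2162, 0.2174, 0.2212, 0.2259, 0.2277])) x (1033, array([-0.0537, -0.0457, -0.0109,  0.0441,  0.0527]))
tab y (336, array([-0.166 , -0.1643, -0.1595, -0.1578, -0.157 ])) x (336, array([-0.0671, -0.0648, -0.0527, -0.0409, -0.0376])) z (336, array([0.0909, 0.0997, 0.1172, 0.1196, 0.1208]))
paddle y (368, array([-0.1494, -0.1482, -0.1458, -0.1452, -0.1449])) x (368, array([-0.0397, -0.0354, -0.0164,  0.0073,  0.0129])) z (368, array([0.0454, 0.0512, 0.0744, 0.0836, 0.0847]))
jar side y (757, array([-0.0384, -0.0215,  0.0032,  0.023 ,  0.0412])) x (757, array([-0.0172, -0.0166, -0.0008,  0.0482,  0.0499]))
jar circle [0.021 0.006] r 0.0335
lid [0.002  0.0826 0.0203] 871 0.131 [-0.018  0.063  0.116]
lid [0.0057 0.0195 0.0217] 1122 0.127 [-0.016 -0.002  0.116]
lid [-0.0002  0.1323  0.0176] 502 0.123 [-0.018  0.115  0.116]
lid [0.0019 0.1891 0.022 ] 781 0.128 [-0.02   0.168  0.116]
yaw 0.1195 o [0.5136 0.0339] 177
endpanels -y (129, array([-0.2342, -0.2311, -0.2241, -0
[... 1215 characters left out ...]
9, array([-0.0651, -0.0624, -0.0486, -0.0396, -0.0367])) z (49, array([0.0903, 0.094 , 0.1072, 0.1187, 0.1207]))
paddle y (87, array([-0.1596, -0.1482, -0.1457, -0.1447, -0.1439])) x (87, array([-0.0397, -0.0354, -0.0109,  0.0095,  0.0118])) z (87, array([0.0463, 0.0491, 0.0659, 0.0824, 0.0858]))
jar side y (294, array([-0.0355, -0.0009,  0.022 ,  0.04  ,  0.0428])) x (294, array([0.0058, 0.0136, 0.0241, 0.047 , 0.0499]))
jar circle [0.0325 0.0119] r 0.0236
lid [0.0049 0.0205 0.0231] 137 0.128 [-0.017 -0.     0.116]
lid [0.0039 0.0839 0.0205] 127 0.133 [-0.014  0.064  0.117]
lid [0.0003 0.1323 0.0182] 74 0.124 [-0.017  0.116  0.116]
lid [0.0016 0.1914 0.0223] 146 0.129 [-0.02   0.169  0.116]
```

The nearest jar's edge is at about -0.0035 and the stop's face is at about -0.1447. That gap is roughly 141 mm, so 7 notches would be close to touching. Six notches is safe, so I'll push six, then measure the remaining gap close up.

```bash
cat > push.py <<'E'
from h import *
yaw=.120; o=np.array([.5154,.0342]); d=np.array([-np.sin(yaw),np.cos(yaw),0]); n=np.array([d[1],-d[0],0])
Z=.105
def W(y,z=Z,x=-.052): return np.r_[o,0]+x*n+y*d+[0,0,z]
def F(): return arm.get_obs()['contact_force']@d
def ry(): 
    p=arm.get_obs()['position']; return (p-np.r_[o,0])@d
E
python3 - <<'E'
from push import *
from scipy.spatial.transform import Rotation as Ro
X=np.array([0,0,-1.]); q=Ro.from_matrix(np.stack([X,d,np.cross(X,d)],1)).as_quat()
print(arm.nose_length)
arm.move_ptp(W(-.192,.2),q); arm.move_linear(W(-.192),speed=.08); arm.dwell(.2)
f0=F(); print('f0',f0,arm.get_obs()['t'])
y=-.192; yc=None; log=[]
while y<-.155:
    y+=.001; arm.move_linear(W(y),speed=.02); f=F()-f0; log.append((round(ry()*1e3,1),round(-f,1)))
    if abs(f)>2.5: yc=ry(); break
print(log,yc)
if yc is not None:
    log=[]
    while ry()<yc+.0115:
        y+=.001; arm.move_linear(W(y),speed=.02); log.append((round((ry()-yc)*1e3,1),round(-(F()-f0),1)))
    print(log)
print(arm.get_obs()['t']); open('yc','w').write(f'{yc} {f0} {y}')
c=shot('wrist'); save(c['color'],'w2')
E
```

```text
0.011
f0 -0.9746226572959054 5.1667
[(np.float64(-191.0), np.float64(-0.7)), (np.float64(-189.9), np.float64(-1.3)), (np.float64(-189.0), np.float64(-1.2)), (np.float64(-188.0), np.float64(-1.3)), (np.float64(-186.9), np.float64(-1.6)), (np.float64(-185.9), np.float64(-1.2)), (np.float64(-184.9), np.float64(-0.6)), (np.float64(-183.9), np.float64(-1.5)), (np.float64(-182.9), np.float64(0.2)), (np.float64(-181.9), np.float64(-1.0)), (np.float64(-181.0), np.float64(-2.3)), (np.float64(-179.9), np.float64(-0.8)), (np.float64(-178.9), np.float64(-0.5)), (np.float64(-177.9), np.float64(0.2)), (np.float64(-176.9), np.float64(-0.8)), (np.float64(-176.0), np.float64(-0.6)), (np.float64(-175.0), np.float64(-0.8)), (np.float64(-173.9), np.float64(-1.1)), (np.float64(-172.9), np.float64(-1.9)), (np.float64(-172.0), np.float64(0.2)), (np.float64(-171.4), np.float64(4.3))] -0.1714283538759032
[(np.float64(1.0), np.float64(4.0)), (np.float64(2.0), np.float64(5.6)), (np.float64(3.1), np.float64(3.4)), (np.float64(4.3), np.float64(3.1)), (np.float64(5.5), np.float64(2.1)), (np.float64(6.6), np.float64(1.8)), (np.float64(7.6), np.float64(1.0)), (np.float64(8.6), np.float64(-0.9)), (np.float64(9.6), np.float64(0.1)), (np.float64(10.6), np.float64(-0.6)), (np.float64(11.6), np.float64(-1.1))]
13.1667
```

View pics/w2.png

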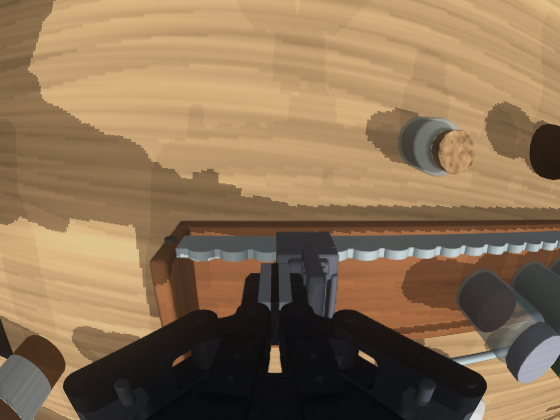

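The tab is against the finger, one crest has been passed (the force rose to 5.6 N, then eased to nothing), and the jars are clear. I'll check how low the knuckles hang, then push through five more notches.

Run:
```python
from push import *
c=np.load('wrist.npz'); P=wcloud(c); yc,f0,y=map(float,open('yc').read().split())
for v in (280,300,320,340,360):
  row=[]
  for u in (250,290,310,330,350,370,400,430,460):
    p=P[v,u]-np.r_[o,0]; row.append((round(float(p@d-ry()),3),round(float(p[2]),3)))
  print(v,row)
f=lambda:-(F()-f0)
for k in range(5):
    arm.move_linear(W(yc+.0145+.02*k+.004),speed=.03); arm.move_linear(W(yc+.0320+.02*k),speed=.03) 
    print(k,round((ry()-yc)*1e3,1),round(f(),1))
print(arm.get_obs()['t'])
# retreat: back, up, then look from above the gap
arm.move_linear(W(ry()-.012),speed=.08); arm.move_linear(W(ry(),.22),speed=.15)
q=arm.get_obs()['ee_rot']
arm.move_linear(W(-.012,.24,.055),speed=.2); arm.dwell(.2)
c=shot('wrist'); save(c['color'],'w3'); print(arm.get_obs()['t'])
```

```text
280 [(-0.011, 0.109), (0.008, 0.109), (0.015, 0.119), (0.031, 0.082), (0.058, 0.025), (0.074, 0.026), (0.1, 0.025), (0.128, 0.025), (0.158, 0.026)]
300 [(-0.01, 0.126), (0.006, 0.132), (0.016, 0.119), (0.032, 0.084), (0.06, 0.026), (0.077, 0.025), (0.103, 0.025), (0.132, 0.025), (0.156, 0.036)]
320 [(-0.008, 0.147), (0.006, 0.147), (0.013, 0.146), (0.021, 0.14), (0.027, 0.148), (0.034, 0.147), (0.107, 0.026), (0.138, 0.026), (0.171, 0.026)]
340 [(-0.007, 0.163), (0.005, 0.163), (0.011, 0.163), (0.02, 0.15), (0.026, 0.154), (0.031, 0.159), (0.042, 0.159), (0.161, 0.001), (0.201, 0.001)]
360 [(-0.006, 0.171), (0.005, 0.168), (0.01, 0.171), (0.016, 0.172), (0.028, 0.153), (0.097, 0.002), (0.039, 0.169), (0.048, 0.171), (0.15, 0.071)]
0 32.1 -0.2
1 52.1 -1.0
2 72.1 -1.2
3 92.1 -1.4
4 112.1 -1.0
18.0667
20.3083
```

View pics/w3.png

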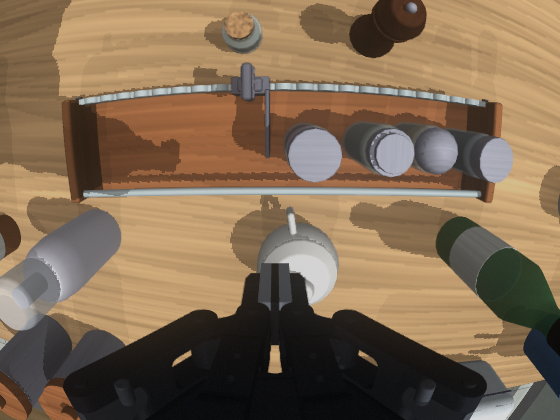

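The stop's paddle is now at (267,85–157) and the first jar's lid at (314,153), with a clear gap between them. No jar has moved. I'll measure the gap now.

```bash
cat > gap.py <<'E'
from meas import *
import sys
c=dict(np.load('wrist.npz')); P=wcloud(c); col=c['color'].astype(int)
yaw,o,L,k=frame(P,col); print('yaw',round(yaw,4),'o',o.round(4)); x,y,z=np.moveaxis(L,-1,0)
R=cv2.Rodrigues(np.array(c['rvec'],float))[0]; C=-R.T@np.ravel(c['tvec']); f=210/np.tan(np.radians(c['vertical_fov'])/2)
d=np.array([-np.sin(yaw),np.cos(yaw)]); n=np.array([d[1],-d[0]]); print('cam local y',(C[:2]-o)@d)
def ray(u,v,h):
    a,b=u-c['cx'],v-c['cy']; r=np.hypot(a,b); t=r/f
    D=np.stack([a/r*np.sin(t),b/r*np.sin(t),np.cos(t)],-1)@R; p=C+D*((h-C[2])/D[...,2])[...,None]
    q=p[...,:2]-o; return q@n,q@d
# lid circle
lid=((z>.118)&(z<.135)&(abs(x)<.05)&(y>-.03)&(y<.06)).astype(np.uint8)
k,lab,st,ce=cv2.connectedComponentsWithStats(lid); i=1+st[1:,4].argmax()
ct=max(cv2.findContours((lab==i).astype(np.uint8),0,1)[0],key=len)[:,0].astype(float)
h=np.median(z[lab==i]); a,b=ray(ct[:,0],ct[:,1],h); s=np.linalg.lstsq(np.c_[2*a,2*b,np.ones(len(a))],a*a+b*b,rcond=None)[0]
r=np.sqrt(s[2]+s[0]**2+s[1]**2); print('lid h',h,'centre',s[:2],'r(+~.4mm)',r,'rms',np.std(np.hypot(a-s[0],b-s[1])-r))
# paddle face edge per row: depth jump right of paddle, and colour edge at subpixel
pm=(z>.07)&(z<.09)&(x>-.035)&(x<.012)&(y>s[1]-.08)&(y<s[1]-.024)&(col[...,0]-col[...,2]<40)
rows=[v for v in range(pm.shape[0]) if pm[v].sum()>=2]; E=[];G=[];B=[]
for v in rows:
    u=np.where(pm[v])[0].max(); E.append(ray(np.array(u+.5),np.array(float(v)),.082)); 
    g=col[v,u-3:u+7,0]-col[v,u-3:u+7,2]; B.append(g)
    lo,hi=g[:3].min(),g[-3:].mean(); m=(lo+hi)/2; kk=next(i for i in range(2,9) if g[i]<=m<g[i+1]) if any(g[i]<=m<g[i+1] for i in range(2,9)) else None
    if kk is not None: G.append(ray(np.array(u-3+kk+(m-g[kk])/(g[kk+1]-g[kk])),np.array(float(v)),.082)[1])
E=np.array(E); print('face y depth',np.median(E[:,1]),'colour',np.median(G),np.std(G),len(G),'x range',E[:,0].min(),E[:,0].max())
print('jar edge (r=23)',s[1]-.023,'gap mm',(s[1]-.023-np.median(E[:,1]))*1e3,(s[1]-.023-np.median(G))*1e3)
pp=np.median(y[pm]),np.percentile(y[pm],[1,99]);print('paddle pts',pp)
j=(z>.05)&(z<.095)&(x>-.03)&(x<.03)&(y>s[1]-.03)&(y<s[1]); 
print('jar side pts',j.sum(), np.percentile(y[j],[1,5]) if j.sum() else '')
E
python3 gap.py
```

```text
yaw 0.1209 o [0.5156 0.0342]
cam local y -0.01197596554940865
lid h 0.12525961784031112 centre [0.00533926 0.01890863] r(+~.4mm) 0.020837551101780132 rms 0.00027664389825049517
face y depth -0.01631304663827437 colour -0.01626453719008978 8.416996629562105e-05 52 x range -0.03437404896412733 0.011502482691195309
jar edge (r=23) -0.004091371123057842 gap mm 12.221675515216527 12.173166067031937
paddle pts (np.float64(-0.018494012313727357), array([-0.02040379, -0.01676486]))
jar side pts 120 [-0.00360077 -0.00334995]
```

The face has moved 128.4 mm, not 120 mm, which would leave it near a crest at 130 mm. I'll check this against the other cameras.

Run:
```python
from meas import *
print(arm.get_obs()['t'])
D={'wrist':(dict(np.load('wrist.npz')),wcloud),'side':(shot('side'),cloud),'scene':(shot('scene'),cloud)}
for k,(c,cl) in D.items():
    P=cl(c); col=c['color'].astype(int); yaw,o,L,_=frame(P,col); x,y,z=np.moveaxis(L,-1,0); br=col[...,0]-col[...,2]>40
    p=~br&(x>-.04)&(x<.012)&(z>.05)&(z<.085)&(y>-.06)&(y<-.008); t=~br&(abs(x+.052)<.018)&(z>.09)&(z<.12)&(y<.03)&(y>-.08)
    e=br&(z>.074)&(z<.086)&(abs(x)<.06)&(y<-.1)
    print(k,'paddle',p.sum(),np.percentile(y[p],[2,50,98]).round(4),'tab',t.sum(),np.percentile(y[t],[2,50,98]).round(4),'end',np.percentile(y[e],[2,50,98]).round(4), 'yaw',round(yaw,4))
c=D['wrist'][0]; save(cv2.resize(c['color'][60:175,190:350],None,fx=5,fy=5,interpolation=cv2.INTER_CUBIC),'w3c')
```

```text
20.3083
wrist paddle 286 [-0.0204 -0.0185 -0.0168] tab 486 [-0.0389 -0.0328 -0.0285] end [-0.2304 -0.2245 -0.2199] yaw 0.1209
side paddle 122 [-0.0214 -0.0184 -0.0152] tab 108 [-0.0376 -0.0317 -0.0275] end [-0.2322 -0.2239 -0.2162] yaw 0.1181
scene paddle 59 [-0.0197 -0.0165 -0.0155] tab 39 [-0.0373 -0.0304 -0.0276] end [-0.2304 -0.2226 -0.2182] yaw 0.1189
```

View pics/w3c.png

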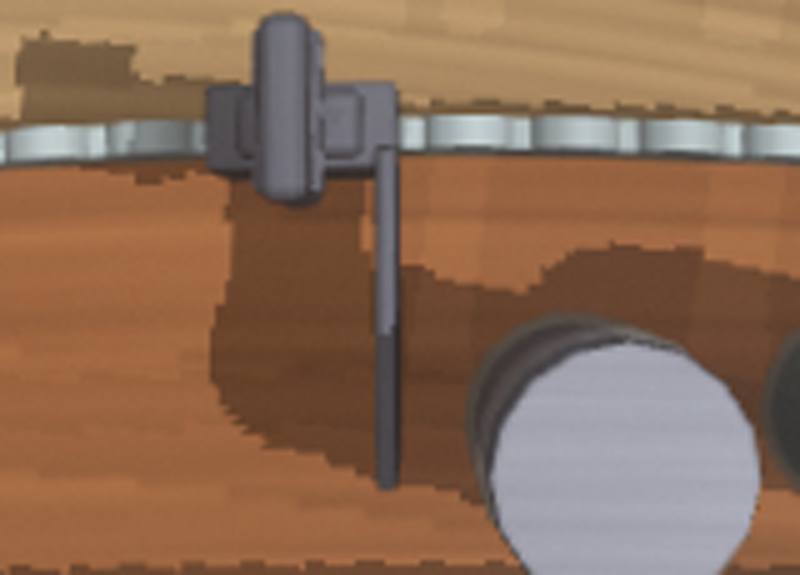

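The stop really is at about +128 mm, consistent in all three cameras. To confirm the notch phase, I'll read the bar's wave from depth, folded over the 20 mm pitch.

Run:
```python
from meas import *
c=dict(np.load('wrist.npz')); P=wcloud(c); col=c['color'].astype(int); yaw,o,L,_=frame(P,col); x,y,z=np.moveaxis(L,-1,0)
m=(abs(x+.052)<.0035)&(z>.05)&(z<.07)&(y>-.2)&(y<.2)&~((y>-.056)&(y<-.008))
for sel,nm in ((m,'all'),(m&(y>-.008)&(y<.1),'right'),(m&(y<-.056)&(y>-.15),'left')):
    ph=np.round((y[sel]*1e3)%20).astype(int)%20
    print(nm,[(k,round(float(np.median(z[sel][ph==k]))*1e3,1),round(float(np.max(z[sel][ph==k]))*1e3,1),int(np.median(col[sel].mean(-1)[ph==k])),int((ph==k).sum())) for k in range(0,20,1) if (ph==k).sum()])
```

```text
all [(0, 66.2, 68.5, 186, 120), (1, 65.9, 68.3, 183, 135), (2, 65.2, 67.5, 178, 116), (3, 64.4, 67.1, 169, 135), (4, 63.7, 66.7, 162, 102), (5, 62.6, 64.9, 176, 121), (6, 62.7, 64.5, 187, 115), (7, 62.5, 64.5, 184, 106), (8, 62.8, 65.6, 140, 108), (9, 63.7, 66.0, 116, 126), (10, 65.0, 66.8, 132, 124), (11, 65.4, 68.0, 147, 107), (12, 66.2, 68.3, 157, 139), (13, 66.5, 68.4, 168, 117), (14, 66.8, 69.1, 174, 130), (15, 67.0, 69.2, 182, 128), (16, 67.1, 69.0, 189, 127), (17, 67.0, 68.7, 192, 123), (18, 66.9, 69.2, 192, 125), (19, 66.7, 68.7, 186, 128)]
right [(0, 66.2, 68.3, 186, 40), (1, 65.7, 68.3, 183, 39), (2, 65.3, 66.9, 177, 39), (3, 64.3, 65.6, 166, 39), (4, 63.2, 65.1, 159, 25), (5, 62.6, 64.0, 176, 40), (6, 62.4, 64.1, 188, 38), (7, 62.3, 63.8, 185, 39), (8, 62.7, 64.5, 138, 40), (9, 63.6, 65.4, 113, 42), (10, 65.0, 66.8, 131, 49), (11, 65.4, 67.6, 146, 40), (12, 66.2, 68.2, 156, 53), (13, 66.7, 68.2, 164, 44), (14, 66.8, 68.7, 173, 52), (15, 66.5, 68.8, 181, 48), (16, 67.2, 68.8, 188, 47), (17, 67.0, 68.7, 192, 50), (18, 66.9, 69.2, 194, 42), (19, 66.6, 68.1, 190, 44)]
left [(0, 66.4, 68.0, 199, 39), (1, 65.9, 67.5, 184, 46), (2, 65.1, 67.3, 175, 38), (3, 64.6, 67.1, 169, 49), (4, 63.8, 66.4, 164, 42), (5, 62.6, 63.8, 179, 32), (6, 62.8, 64.0, 192, 29), (7, 62.5, 64.1, 184, 24), (8, 62.6, 64.1, 141, 19), (9, 64.0, 65.5, 122, 25), (10, 65.0, 65.6, 141, 24), (11, 65.5, 67.3, 152, 24), (12, 66.2, 68.0, 160, 36), (13, 66.4, 68.3, 168, 29), (14, 66.8, 68.5, 176, 38), (15, 67.0, 69.2, 186, 38), (16, 67.1, 68.9, 191, 34), (17, 67.0, 68.5, 179, 38), (18, 66.9, 68.7, 200, 39), (19, 66.8, 68.7, 178, 44)]
```

The bar's notches lie at y ≡ 6.7 mm (mod 20). The tab centre is now at -33.3 mm, which is also ≡ 6.7, so the stop is seated in a notch. At the start it stood about 2 mm past a crest (≡ 18.3). My first touch dropped it into the notch at -153.3, and six clicks from there gives exactly -33.3. The 12 mm gap is less than one pitch, so this is the last notch.

Run:
```python
from h import *
o=arm.get_obs(); print(o['t'],o['position'],o['contact_force']); arm.sign_off()
```

```text
20.4083 [0.57115998 0.02853283 0.2401846 ] [-0.71092933  0.41648465 -0.09787969]
the job is handed in; nothing more can be done
```

The stop is clicked into the last notch before the jars, and I handed the job in at 20.4 s. I pushed its tab with the closed fingertips only, then drew the arm back and up so it touches nothing.

**Last checks**
- **Seated in a notch:** the tab centre is at y = -33.3 mm in the rack's frame. The bar's notches, read from the wrist camera's depth, fall on the same phase (6.7 mm in every 20 mm).
- **Last notch:** about 12 mm is left between the stop's face and the nearest jar. That is less than one 20 mm notch, so the next one would hit the jar.
- **Jars:** the nearest jar's lid centre agrees within about 1 mm before and after. I did not re-measure the other jars or the bystanders; nothing looked moved in the last picture.

**A check that disagreed at first:** the stop's face had moved about 128 mm where I expected 120 mm. The bar profile suggests why: the stop seems to have started nearly on a crest, and my first touch dropped it about 8 mm forward into a notch. Six clicks of 20 mm from there give the final position. I inferred that first drop from the bar's notch positions and a small force blip; I did not see it happen.

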